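Centre a hardback in the stamping jig and stamp its cover

ROBOT

A 6-joint arm with a two-finger parallel gripper is mounted at the origin on the work surface. World frame = base frame: x ahead of the robot, y to its left, z up, the work surface at z = 0. Lengths are in m, angles in degrees, forces in N, time in s.
With the tool pointing down it reaches from about 0.3 to 0.875 m from the base axis. Payload 4.2 kg.
Tool frame: the origin (TCP) lies midway between the tips of the shut fingers; the grasp point (between the pads) lies 19 mm behind it; z points along the fingers, y is the direction in which the jaws open and shut (so a half turn about z gives the same grasp; the last joint's range is limited). The gripper opens to 85 mm and grips with 20 to 120 N. Pads are 22 mm wide; open, the fingers measure 114 mm over their backs; the gripper's body (76 mm by 85 mm) begins 54 mm behind the grasp point. The pads swing forward as they close: fully open they stand 13 mm farther back than shut.
Start: joints at [-67.494, 18.312, 89.639, -0, 72.044, -1.146], TCP at [0.231, -0.527, 0.231] pointing down, gripper open.
Joint ranges: [-177.97, 177.97], [-48.28, 115.42], [12.27, 149.76], [-77.06, 257.06], [2.81, 150.46], [-146.56, 146.56]. Speed limits (degrees/s): [147.25, 147.25, 180, 180, 180, 180].

INTERFACE

Orientations are given as a 3x3 rotation matrix whose columns are the frame's x, y, z axes.
In Python, from station import r, camera, camera_model, workorder, look_for, regions_of, mark_of gives the robot as it stands.
- The arm moves only by the tool apply_moves, never from a script. Its argument "series" is a list of rows, each a list of 5 numbers: the shift along the tool's x, y, z in mm, then the turn about the tool's z in rad, then the finger opening in mm, from 0 to 85.4. In form: [[tx, ty, tz, turn, gripper], ...]. A call has exactly 5 rows; each row is the pose to reach, as a shift and turn from the pose commanded when the call began, along the tool's axes at that moment; what a row does not reach only later rows make up. A row lasts 1/10 s, in which the tool goes at most 50 mm and 8.59 degrees, less where a joint would pass 70% of its speed; a pose out of reach is approached as far as the arm can. A call with a gripper value outside its range is refused whole. The fingers move at their own pace and stop on an object; "grip_force" is the grip in N (left out, the last holds). Time passes only in rows, so rows that repeat a pose let the fingers close, or fill a call up. It gives the time, the measured TCP pose, the force and the opening at its end, in the units of the state.
- r.sense(): the state, without advancing time (a new reading comes with each control period).
- camera(name): name is "scene" or "top" or "wrist"; returns the picture (400x640x3 uint8, blue, green, red); there is no depth.
- camera_model(name): a dict with "fovy" (degrees; the focal length in pixels is half the picture's height over the tangent of half this angle, whatever the lens; pixels are square), "cx", "cy" (the principal point, pixels), "eye" and "orientation" of the camera in the world. Camera axes: x right, y up, looking along -z (the intrinsics and any distortion apply to the point x, -y, -z); pixel columns grow to the right and rows downward; lengths in m; the calibration is good to about 2 mm. A picture is of the moment at which its call begins: read the wrist's pose just before it. camera_model takes no time and is no camera call; for the wrist camera it gives the pose at the moment of the call.
- workorder.close_job(): hands the job in, once; it reports no verdict.
Trained networks look in the newest picture that a camera, given by its name, has taken for a name from the list of things; names that differ only in an ending like _2 or _b are one class to them, and where a whole thing is asked for, a point or a joint stands for the part that bears it (a point fixed in the world has none). Each returns a list of dicts, best first, with "score" (0 to 1); they miss things now and then, are a little off and sometimes report something else, mostly with a low value. They report only what shows in the picture. A call takes as long as a camera call. They do not tell look-alikes from the thing itself.
- look_for(label, camera): "point" ([x, y, z] in m, in world coordinates, good to about 4 mm: the middle of the surface that is visible of it).
- regions_of(label, camera): "mask" (400x640 bool, what is visible of it).
- mark_of(label, camera): "point" ([x, y, z] in m, in world coordinates, good to about 4 mm: a listed point, or the origin of a listed thing).
The state is a dict: "time": time; "joint_positions": joint angles; "qd": joint speeds; "tau": joint torques, N m; "tcp_pos": TCP position; "tcp_rot": TCP orientation; "ft_force": force on the tool from outside, world axes, zero at the start; "moment": the same for the moment, N m; "gripper_width": finger opening in m.
Only numpy, scipy, OpenCV 4.12 (cv2) and the standard library are available. Lean on these libraries where they do the work, as an engineer would, in place of code of your own. Each camera call takes 0.05 s, during which the arm holds its last target.

TASK

Push the green hardback flat along the table, head first, into the jig's converging rails so that it centres itself in the nest without jamming, and press it home against the red sprung backstop with a firm but gentle push of about one kilogram (never more than two and a half) for a moment. Then, with the book still home, press the red stamp knob down so that the stamp bears on the cover just as firmly and just as gently for a moment, and let it spring back up. Leave the book centred in the nest against the backstop, and do not disturb anything else on the table.

Things in the scene. Friction and masses are not known exactly. Their poses are not given: they have to be found in the camera images.
- book: Green hardback book lying flat, 160 long (x) x 105 wide (y) x 28 mm thick, about 0.35 kg (0.28 to 0.46). Origin: centre of its underside. +x points to the head edge, which leads into the jig; the tail edge (x = -80 mm) is the one to push. It starts outside or just at the mouth of the rails, turned up to 0.3 rad either way from the jig's direction.
- book_head (a point): Middle of the book's head (leading) edge face: 80 mm ahead of the book's origin along its +x, 14 mm above its underside.
- jig: Centring jig fixed to the table, open below (the book slides on the table top). Origin on the table top, under the book's centre when it is home against a backstop set fully forward; +x is the push direction, y across. Two smooth aluminium rails, 20 mm high, 10 mm thick, symmetric about y = 0: parallel and 108 mm apart from x = -40 mm onward (the nest), flaring back from there to the mouth.
- mouth (a point): Middle of the mouth of the rails, on the table top, x = -145 mm in the jig's frame. Here the rails are 193 mm apart; they converge at 0.38 rad each to 108 mm apart at x = -40 mm.
- nest_end (a point): Point at x = +80 mm, y = 0, z = 14 mm in the jig's frame: the foremost place of the red backstop's face (plate 90 mm wide, 24 mm high, facing the mouth). It is clamped by hand anywhere from here to 24 mm further along +x; its place is not measured, find it by feel. It is sprung: 10 N per mm, 4 mm travel. Sliding the book on the table takes 1.3 to 3.5 N; over 25 N on backstop or cover, or 35 N on a rail, marks the book.
- stamp_top (a point): Centre of the flat top of the red stamp knob (38 mm across), over x = +50 mm, y = 0 of the jig, on a blue bridge over the nest (30 mm long in x, 156 mm wide, top 105 mm high); 155 mm above the table when the stamp is up; it goes straight down when pressed.
- stamp (a joint): Travel of the stamp, m: 0 up, grows downward to at most 0.030. Its 34 mm square rubber pad meets the cover of the book after 17 mm. The return spring takes about 1.5 N to start and 4 N at 17 mm; anything above that bears on the cover. It springs back up when let go.
- pair: Bystander, to be left alone: two small hardbacks lying as a stack, 150 x 100 x 48 mm; origin at the centre of its underside.
- ink_pad: Bystander, to be left alone: shallow steel ink-pad tin, 75 x 50 x 18 mm; origin at the centre of its underside.
- tape: Bystander, to be left alone: roll of amber tape lying flat, 64 mm across, 24 mm high; origin at the centre of its underside.
- mug: Bystander, to be left alone: blue mug, 76 mm across, 90 mm high; origin at the centre of its underside.
- red_book: Bystander, to be left alone: red hardback lying flat, 200 x 140 x 30 mm; origin at the centre of its underside.
- bookmarks: Bystander, to be left alone: open cardboard box, 90 x 130 x 40 mm; origin at the centre of its underside.
Things that resemble listed ones, but are neither listed nor needed, are in the scene too. Leave any purple or yellow look-alike of the book alone.

How it is judged:
By the outcome, as a careful person would: the job done as asked, in the order asked, and still so for the second after the job is handed in, with the robot touching nothing.
It also fails if it takes over 72 s, if anything falls off the work surface, if the arm or the gripper's body presses on something with over 40 N, if the wrist force passes 120 N, or if a joint passes its speed limit or range.

## Working session

There is one attempt and no reset: what is moved stays moved. The work goes in short steps, Python scripts to look and compute and a tool call to move; the robot and the scene stay as the last step left them, time stands still between calls to the robot, and variables do not carry over. Pictures are saved under pics/ and viewed, and the job is handed in when it is done.

Besides the shell and the picture viewer there is one more tool, called as a command line: name --pt "numbers of a row" for each row, then --argument value for the rest. apply_moves: Moves the arm, as the interface text tells. Its arguments: {"type":"object","properties":{"series":{"type":"array"},"grip_force":{"type":"number"}},"required":["series"]}

```bash
mkdir -p pics; ls; python3 - <<'E'
from station import r, camera, camera_model, workorder, look_for, regions_of, mark_of
import cv2
s=r.sense(); print(s)
for c in("top","scene"):
    im=camera(c); cv2.imwrite(f"pics/{c}0.png",im); print(c,camera_model(c))
    for l in ("book","jig","mouth","nest_end","stamp_top","book_head"):
        print(l,[(d['score'],d['point']) for d in mark_of(l,c)])
print(r.sense()['time'])
E
```

```text
pics
{'time': 0.0, 'joint_positions': array([-6.74945824e+01,  1.83498991e+01,  8.97072945e+01, -1.03354145e-03,
        7.20437178e+01, -1.14562953e+00]), 'qd': array([-0.02089301, -0.05070592, -0.04290561, -0.05808642,  0.01340853,
        0.04054678]), 'tau': array([ 2.79668289e-03, -4.15510011e+01, -2.34156615e+01,  5.41993450e-05,
        8.36911466e-03,  5.97942304e-06]), 'tcp_pos': array([ 0.23048269, -0.52625583,  0.2304937 ]), 'tcp_rot': array([[ 9.16003448e-01,  4.01169798e-01, -6.90002212e-04],
       [ 4.01170391e-01, -9.16002015e-01,  1.62053610e-03],
       [ 1.80667223e-05, -1.76122511e-03, -9.99998449e-01]]), 'ft_force': array([-0.20118748,  0.59874511, -0.49154756]), 'moment': array([0.00644372, 0.01390684, 0.01636794]), 'gripper_width': 0.08554751543003608}
top {'fovy': 54.08115114287942, 'cx': 327.1914614053856, 'cy': 207.83593113844034, 'eye': array([ 0.41788109, -0.0285876 ,  1.30241323]), 'orientation': array([[-5.02536729e-03,  9.98125261e-01, -6.09976077e-02],
       [-9.99987237e-01, -4.98418277e-03,  8.27317962e-04],
       [ 5.21743732e-04,  6.10009867e-02,
[... 441 characters left out ...]
159]), (0.49, [0.6811, 0.1529, 0.0028])]
scene {'fovy': 44.55347237379821, 'cx': 317.3193410742321, 'cy': 203.50439230596126, 'eye': array([ 1.41685748, -0.37680833,  0.99946724]), 'orientation': array([[ 0.3862556 , -0.62410063,  0.67919439],
       [ 0.92232354,  0.27028275, -0.27616394],
       [-0.01122044,  0.73310684,  0.68002093]])}
book [(0.97, [0.306, -0.2094, 0.0003]), (0.88, [0.2104, 0.285, -0.0029])]
jig [(0.6, [0.5278, 0.1292, -0.001])]
mouth [(0.66, [0.3655, 0.1147, 0.0042])]
nest_end [(0.74, [0.529, 0.2025, 0.0102])]
stamp_top [(0.62, [0.5279, 0.1755, 0.1566])]
book_head [(0.88, [0.3888, -0.2285, 0.0133]), (0.72, [0.4872, -0.0489, 0.0136]), (0.63, [0.189, 0.3641, 0.0114])]
0.7
```

View pics/top0.png

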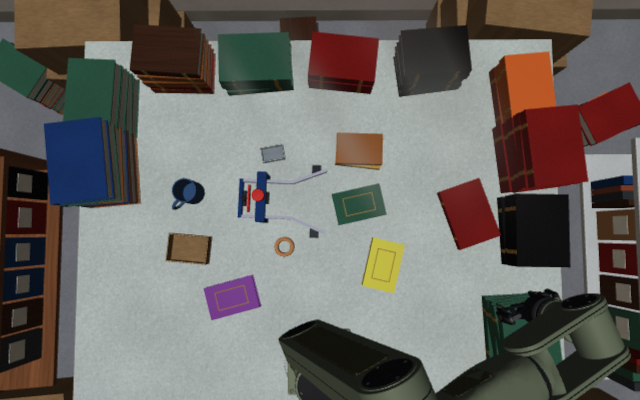

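View pics/scene0.png

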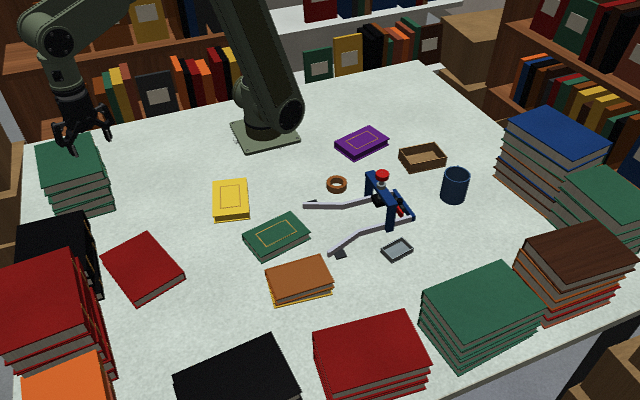

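The jig is at about (0.526, 0.128) with its push direction near world +y. The green book is at about px (359,204) in the top view, between the rails' mouth and the red book. Next I'll measure both precisely.

```bash
cat > h.py <<'E'
import numpy as np, cv2
from station import r, camera, camera_model, workorder, look_for, regions_of, mark_of
def ray(m,px):
    px=np.atleast_2d(np.asarray(px,float)); f=200/np.tan(np.radians(m['fovy'])/2)
    d=np.c_[(px[:,0]-m['cx'])/f,-(px[:,1]-m['cy'])/f,-np.ones(len(px))]
    return d@np.asarray(m['orientation']).T
def to_z(m,px,z):
    d=ray(m,px); e=np.asarray(m['eye']); return e+d*((z-e[2])/d[:,2])[:,None]
def proj(m,P):
    P=np.atleast_2d(P); f=200/np.tan(np.radians(m['fovy'])/2)
    c=(P-m['eye'])@np.asarray(m['orientation']); return np.c_[m['cx']+f*c[:,0]/-c[:,2], m['cy']-f*c[:,1]/-c[:,2]]
E
python3 - <<'E'
from h import *
m=camera_model("top"); im=cv2.imread("pics/top0.png")
hsv=cv2.cvtColor(im,cv2.COLOR_BGR2HSV)
g=cv2.inRange(hsv,(55,60,30),(95,255,255)); g[:, :325]=0; g[:,395:]=0; g[:175]=0; g[235:]=0
g=cv2.morphologyEx(g,cv2.MORPH_CLOSE,np.ones((5,5)))
c=max(cv2.findContours(g,0,2)[0],key=cv2.contourArea)
P=to_z(m,c[:,0,:]+0.0,0.028)
rc=cv2.minAreaRect((P[:,:2]*1000).astype(np.float32)); print(rc); print(cv2.boxPoints(rc))
crop=im[140:260,220:410]; cv2.imwrite("pics/crop0.png",cv2.resize(crop,None,fx=4.2,fy=4.2,interpolation=cv2.INTER_CUBIC))
for l in("jig","stamp"):
  for d in regions_of(l,"top")[:2]:
    ys,xs=np.nonzero(d['mask']); print(l,d['score'],xs.min(),xs.max(),ys.min(),ys.max())
E
```

```text
((507.7255859375, -131.07650756835938), (102.64006805419922, 157.40228271484375), 12.227462768554688)
[[ 440.9014    -65.02998 ]
 [ 474.23816  -218.86151 ]
 [ 574.5498   -197.12303 ]
 [ 541.213     -43.291504]]
jig 0.9 238 326 165 237
jig 0.22 332 386 183 224
stamp 0.55 252 269 189 202
```

View pics/crop0.png

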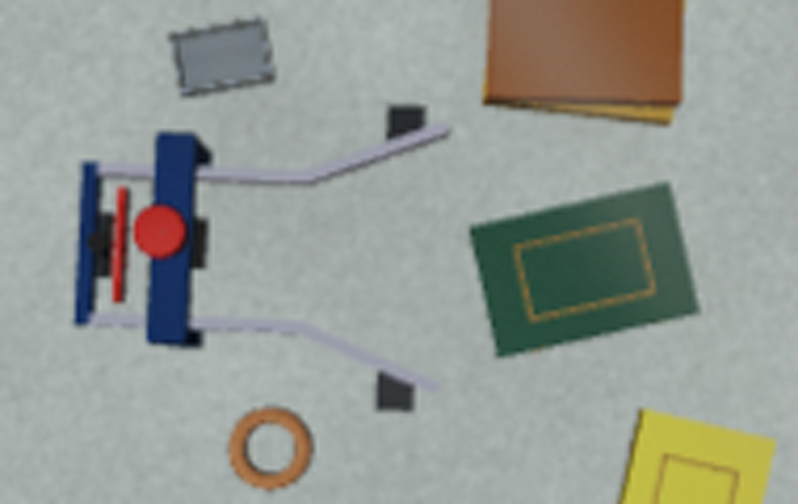

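```bash
cat > jigfit.py <<'E'
from h import *
from scipy.optimize import least_squares
def mask_rail(im):
    b,g,rr=[im[...,i].astype(int) for i in range(3)]
    # lavender: green below the mean of blue & red
    k=((b-g)>12)&(rr>90)&(g>80)&((b-rr)<60)
    return k
def seg(t,J):  # distance of points to rail centreline in jig frame, symmetric
    x,y,th=J; c,s=np.cos(th),np.sin(th)
    d=t[:,:2]-[x,y]; u=d[:,0]*c+d[:,1]*s; v=np.abs(-d[:,0]*s+d[:,1]*c)
    tn=np.tan(.38)
    yc=np.where(u>-.040,.059,.059+(-.040-u)*tn)
    e=v-yc; e[u<=-.04]*=np.cos(.38); return e,u
E
python3 - <<'E'
from jigfit import *
m=camera_model("top"); im=cv2.imread("pics/top0.png")
k=mask_rail(im); k[:160]=0;k[245:]=0;k[:,:236]=0;k[:,335:]=0
print(k.sum()); cv2.imwrite("pics/rm.png",cv2.resize((k[140:260,220:410]*255).astype(np.uint8),None,fx=4,fy=4))
ys,xs=np.nonzero(k); P=to_z(m,np.c_[xs,ys],0.02)
f=lambda J:seg(P,J)[0]
s=least_squares(f,[.526,.128,np.pi/2-.04],loss='soft_l1',f_scale=.002)
J=s.x; print(J,np.degrees(J[2])-90,np.median(abs(f(J))), seg(P,J)[1].min(),seg(P,J)[1].max())
c,si=np.cos(J[2]),np.sin(J[2]); 
for n,u,z in(("mouth",-.145,0),("end",.08,.014),("stamp",.05,.155)): print(n,J[0]+u*c,J[1]+u*si, proj(m,[J[0]+u*c,J[1]+u*si,z]))
E
```

```text
314
[0.52604618 0.12777457 1.52450791] -2.652130889272229 0.0017177868582331109 -0.1482171996923159 0.13548869182305795
mouth 0.5193367554400228 -0.017070115972780714 [[323.37958362 201.30829682]]
end 0.5297479302972071 0.20768888259700544 [[255.1961886  198.17069761]]
stamp 0.5283597736495825 0.17772101612103394 [[256.61752249 194.48383695]]
```

View pics/rm.png

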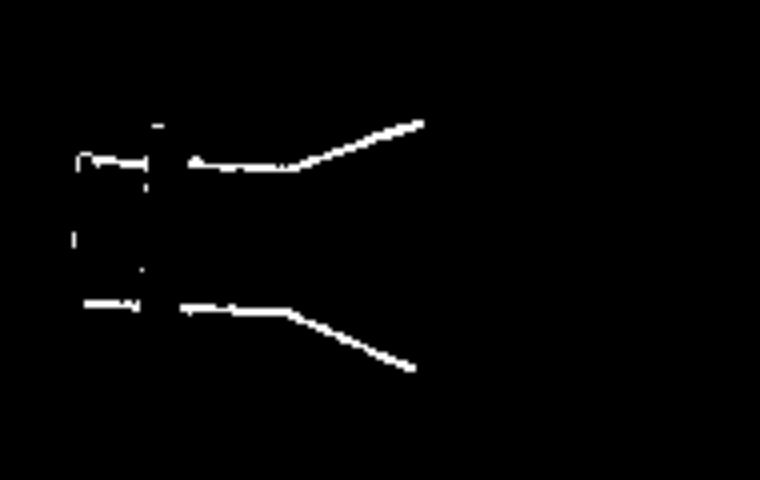

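```bash
cat >> h.py <<'E'
J=np.array([.526,.1275,np.radians(87.35)])
def jig(p,J=J):
    c,s=np.cos(J[2]),np.sin(J[2]); d=np.asarray(p)[:2]-J[:2]; return np.array([d[0]*c+d[1]*s,-d[0]*s+d[1]*c])
def unjig(u,v,J=J):
    c,s=np.cos(J[2]),np.sin(J[2]); return np.array([J[0]+u*c-v*s,J[1]+u*s+v*c])
def to(target,yaw=None):
    s=r.sense(); R=s['tcp_rot']; d=R.T@(np.asarray(target)-s['tcp_pos'])*1000
    cur=np.arctan2(R[1,0],R[0,0]); 
    print("shift mm",d.round(1),"turn",None if yaw is None else round(float(cur-yaw),4),"t",s['time'],"w",s['gripper_width'])
E
python3 -c "
from h import *
print(unjig(-.385,0)); to([*unjig(-.385,0),.23],J[2])"
```

```text
[ 0.50819963 -0.25708828]
shift mm [ 362.4 -135.6    1.3] turn -1.1117 t 0.8 w 0.08545983712608614
```

apply_moves --pt "40 -15 0 -0.13 60" --pt "85 -32 0 -0.27 60" --pt "130 -49 0 -0.41 60" --pt "175 -65 0 -0.55 60" --pt "220 -82 0 -0.69 60"

```text
time: 1.3
tcp_pos: [0.4005, -0.362, 0.2315]
tcp_rot: [[0.446, 0.895, 0.001], [0.895, -0.446, -0.001], [-0.0, 0.001, -1.0]]
ft_force: [1.0, -1.0, 1.1]
gripper_width: 0.0599
```

```bash
python3 -c "
from h import *
print(r.sense()['tcp_pos'],r.sense()['ft_force']); to([*unjig(-.385,0),.12],J[2])"
```

```text
[ 0.40049226 -0.36200951  0.23153553] [ 1.04295603 -0.97040636  1.11828271]
shift mm [142.   49.5 111.5] turn -0.4163 t 1.3 w 0.059866728379533725
```

apply_moves --pt "35 12 20 -0.13 60" --pt "75 26 50 -0.26 60" --pt "110 38 80 -0.38 60" --pt "142 49 110 -0.416 60" --pt "142 49 110 -0.416 60"

```text
time: 1.8
tcp_pos: [0.5071, -0.2548, 0.1172]
tcp_rot: [[0.047, 0.999, -0.006], [0.999, -0.047, 0.005], [0.004, -0.007, -1.0]]
ft_force: [-1.1, -0.3, -0.5]
gripper_width: 0.0597
```

```bash
python3 -c "
from h import *
print(r.sense()['tcp_pos'],r.sense()['ft_force']); to([*unjig(-.385,0),.008],J[2])
im=camera('wrist');cv2.imwrite('pics/w1.png',im);im=camera('top');cv2.imwrite('pics/t1.png',im)
"
```

```text
[ 0.50714126 -0.25479578  0.11716576] [-1.0834441  -0.33241734 -0.54795814]
shift mm [ -2.7   1.9 109.1] turn -0.0012 t 1.8 w 0.0597301762176215
```

View pics/w1.png

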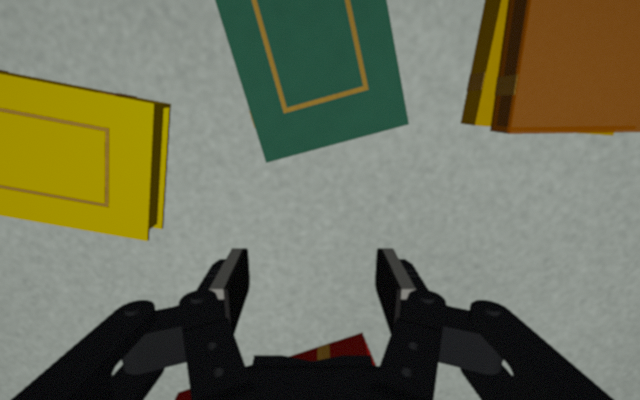

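View pics/t1.png

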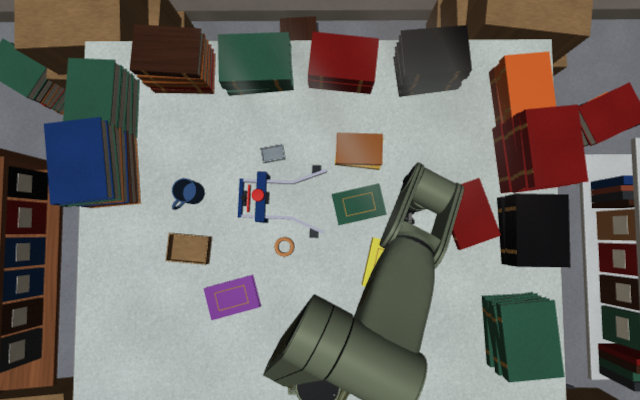

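The wrist view shows the tail edge ahead, with its corners at about px (267,160) and (407,123). The space where the fingers will come down is clear, so I'm descending.

apply_moves --pt "-2 2 35 0 60" --pt "-3 2 70 0 60" --pt "-3 2 95 0 60" --pt "-3 2 107 0 60" --pt "-3 2 107 0 60"

```text
time: 2.4
tcp_pos: [0.5082, -0.2627, 0.0141]
tcp_rot: [[0.054, 0.999, -0.001], [0.999, -0.054, 0.0], [0.0, -0.001, -1.0]]
ft_force: [-0.8, 0.3, 0.8]
gripper_width: 0.0603
```

apply_moves --pt "4 0 0 0 60" --pt "10 0 0 0 60" --pt "16 0 0 0 60" --pt "22 0 0 0 60" --pt "28 0 0 0 60"

```text
time: 2.9
tcp_pos: [0.5107, -0.2332, 0.0148]
tcp_rot: [[0.052, 0.999, 0.001], [0.999, -0.052, -0.0], [-0.0, 0.001, -1.0]]
ft_force: [-0.4, -0.3, -0.2]
gripper_width: 0.0599
```

apply_moves --pt "4 0 0 0 60" --pt "8 0 0 0 60" --pt "12 0 0 0 60" --pt "16 0 0 0 60" --pt "20 0 0 0 60"

```text
time: 3.4
tcp_pos: [0.5114, -0.2138, 0.0144]
tcp_rot: [[0.052, 0.999, 0.0], [0.999, -0.052, -0.0], [-0.0, 0.0, -1.0]]
ft_force: [-1.2, -3.3, 0.9]
gripper_width: 0.0603
```

```bash
python3 -c "
from h import *
s=r.sense();print(s['tcp_pos'],s['ft_force'],jig(s['tcp_pos']));
im=camera('wrist');cv2.imwrite('pics/w2.png',im);im=camera('top');cv2.imwrite('pics/t2.png',im[140:260,220:440].repeat(3,0).repeat(3,1))
"
```

```text
[ 0.51144657 -0.21381835  0.01439036] [-1.16928643 -3.27146501  0.87394196] [-0.34162621 -0.0012429 ]
```

View pics/w2.png

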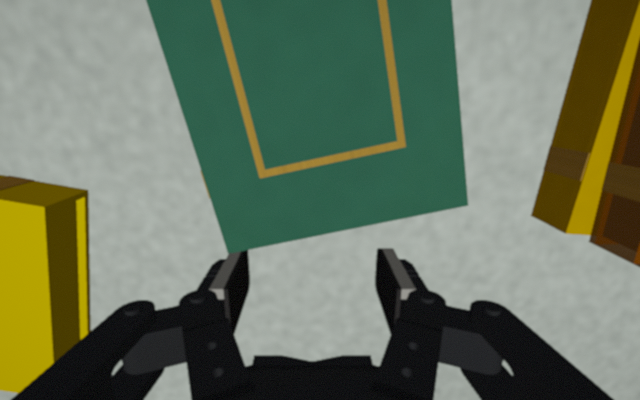

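View pics/t2.png

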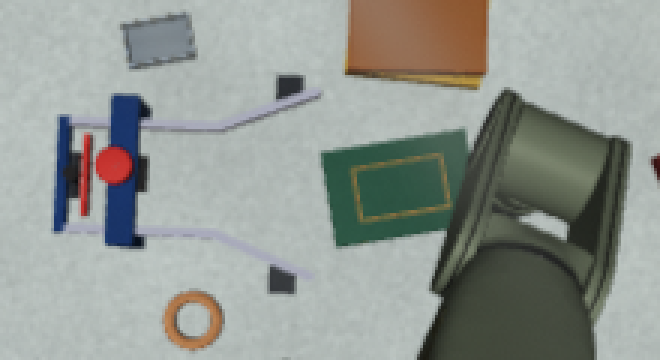

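apply_moves --pt "3 0 4 -0.005 60" --pt "7 0 4 -0.005 60" --pt "11 0 4 -0.005 60" --pt "15 0 4 -0.005 60" --pt "20 0 4 -0.005 60"

```text
time: 4.0
tcp_pos: [0.5122, -0.1933, 0.01]
tcp_rot: [[0.047, 0.999, -0.001], [0.999, -0.047, 0.001], [0.001, -0.001, -1.0]]
ft_force: [-1.2, -2.4, -0.8]
gripper_width: 0.0598
```

apply_moves --pt "3 0 0 0 60" --pt "7 0 0 0 60" --pt "11 0 0 0 60" --pt "15 0 0 0 60" --pt "15 0 0 0 60"

```text
time: 4.5
tcp_pos: [0.5133, -0.1782, 0.0104]
tcp_rot: [[0.047, 0.999, 0.0], [0.999, -0.047, 0.0], [0.0, 0.0, -1.0]]
ft_force: [-0.1, -0.1, 0.7]
gripper_width: 0.0599
```

```bash
cat > look.py <<'E'
from h import *
import sys
n=sys.argv[1]
s=r.sense();R=s['tcp_rot'];print(s['time'],s['tcp_pos'],s['ft_force'],"jig",jig(s['tcp_pos']),"yawerr",np.degrees(np.arctan2(R[1,0],R[0,0])-J[2]))
a=camera('wrist');b=camera('top')[140:260,220:440]
b=cv2.resize(b,None,fx=3.6,fy=3.6,interpolation=cv2.INTER_CUBIC)[:, :792]
cv2.imwrite(f'pics/{n}t.png',b); cv2.imwrite(f'pics/{n}w.png',a)
c=np.zeros((600,800,3),np.uint8); c[:250,:400]=cv2.resize(a,(400,250)); b2=cv2.resize(b,(638,348)); c[252:600,:638]=b2
cv2.imwrite(f'pics/{n}.png',c)
E
python3 look.py p3
```

```text
4.5 [ 0.51328297 -0.17820998  0.0103706 ] [-0.14885777 -0.12656006  0.6682648 ] jig [-0.30597102 -0.00143099] yawerr -0.04080848552542391
```

View pics/p3.png

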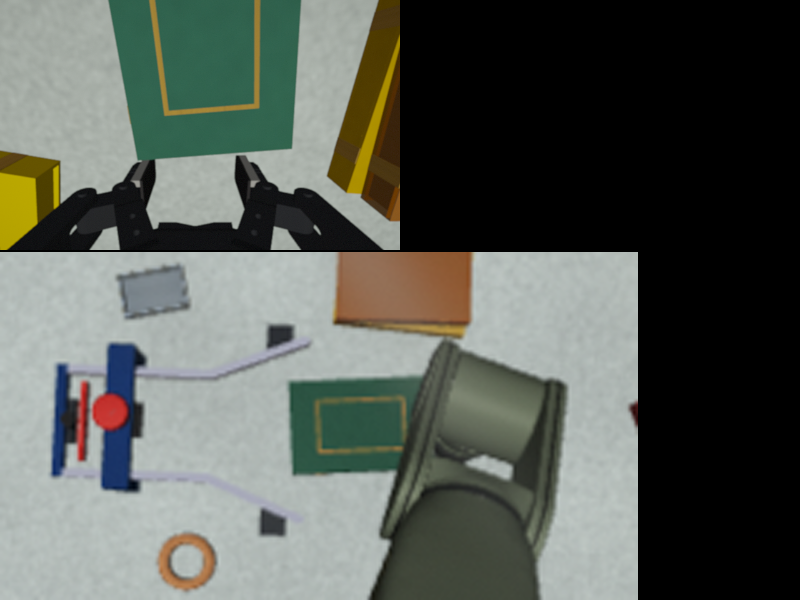

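apply_moves --pt "4 0 0 0 60" --pt "8 0 0 0 60" --pt "12 0 0 0 60" --pt "16 0 0 0 60" --pt "20 0 0 0 60"

```text
time: 5.1
tcp_pos: [0.5141, -0.1588, 0.0104]
tcp_rot: [[0.047, 0.999, 0.0], [0.999, -0.047, -0.0], [-0.0, 0.0, -1.0]]
ft_force: [-0.6, -2.8, 1.9]
gripper_width: 0.06
```

```bash
python3 look.py p4
```

```text
5.1 [ 0.51410894 -0.15875739  0.01042888] [-0.62602798 -2.81254143  1.93676212] jig [-0.28650105 -0.00135669] yawerr -0.027166823470785063
```

View pics/p4.png

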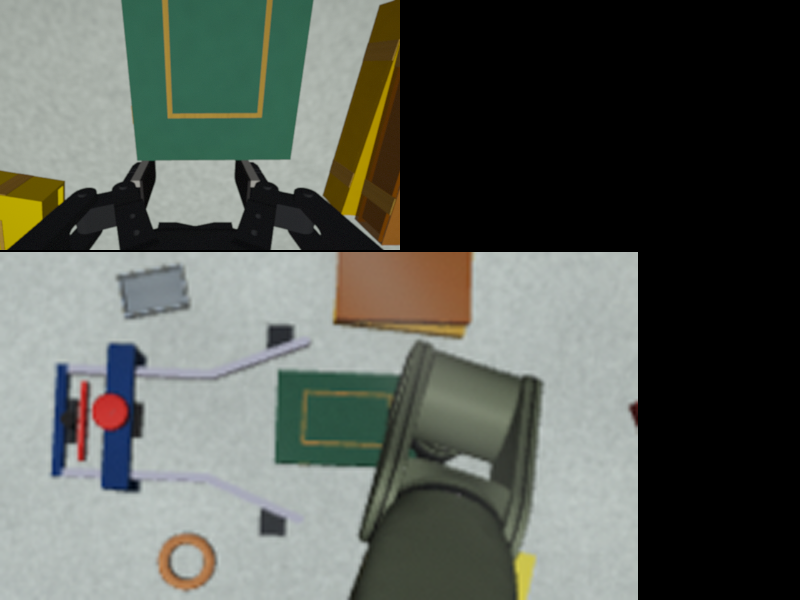

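```bash
cat > bookfit.py <<'E'
from h import *
import sys
def corners(im,m,z=.028,c0=230,c1=400):
    hsv=cv2.cvtColor(im,cv2.COLOR_BGR2HSV)
    g=cv2.inRange(hsv,(65,90,40),(90,255,255)); o=np.zeros_like(g); o[168:232,c0:c1]=g[168:232,c0:c1]
    n,l,st,_=cv2.connectedComponentsWithStats(o); k=1+np.argmax(st[1:,4]); o=(l==k)
    return o
m=camera_model('top'); im=camera('top'); o=corners(im,m)
ys,xs=np.nonzero(o); print(xs.min(),xs.max(),ys.min(),ys.max())
# side edges: for every column, top and bottom rows
U=[];V=[]
for x in range(xs.min()+3,xs.max()-2):
    c=ys[xs==x]
    if len(c)<25: continue
    a=to_z(m,[[x,c.min()-.5]],.028)[0]; b=to_z(m,[[x,c.max()+.5]],.028)[0]
    ja,jb=jig(a),jig(b); w=jb[1]-ja[1]
    U.append([ja[0],ja[1],jb[0],jb[1]])
U=np.array(U); w=np.abs(U[:,3]-U[:,1]); k=w>.098; U=U[k]
pa=np.polyfit(U[:,0],U[:,1],1); pb=np.polyfit(U[:,2],U[:,3],1)
print("n",len(U),"angle deg",np.degrees(np.arctan([pa[0],pb[0]])),"width",w[k].mean(),"mid v at head",(np.polyval(pa,U[0,0])+np.polyval(pb,U[0,0]))/2)
hd=[jig(to_z(m,[[xs[ys==y].min()-.5,y]],.028)[0])[0] for y in range(ys.min()+8,ys.max()-8)]
print("head u",np.median(hd))
E
python3 bookfit.py
```

```text
315 355 181 213
n 5 angle deg [2.36591839 2.36353646] width 0.1014530912589835 mid v at head -0.0112601480256837
head u -0.11871514950181355
```

apply_moves --pt "-3 0 0 0 60" --pt "-6 4 0 0 60" --pt "-6 11 0 0 60" --pt "-3 11 0 0 60" --pt "0 11 0 0 60"

```text
time: 5.75
tcp_pos: [0.5254, -0.1593, 0.0102]
tcp_rot: [[0.047, 0.999, -0.0], [0.999, -0.047, 0.0], [0.0, -0.0, -1.0]]
ft_force: [-0.5, 1.5, 0.9]
gripper_width: 0.06
```

apply_moves --pt "3 0 0 0 60" --pt "7 -1 0 0 60" --pt "12 -2.2 0 0 60" --pt "17 -3.5 0 0 60" --pt "22 -4.7 0 0 60"

```text
time: 6.25
tcp_pos: [0.5212, -0.1368, 0.0103]
tcp_rot: [[0.047, 0.999, -0.0], [0.999, -0.047, -0.0], [-0.0, -0.0, -1.0]]
ft_force: [-0.5, -1.8, -0.8]
gripper_width: 0.0601
```

```bash
python3 look.py p5; python3 bookfit.py
```

```text
6.25 [ 0.52120618 -0.13678938  0.01029448] [-0.47141739 -1.82553755 -0.80914549] jig [-0.26422839 -0.00743066] yawerr -0.03655438173817266
308 347 183 214
n 5 angle deg [2.36584119 2.36346001] width 0.10141588524181247 mid v at head -0.007043223446703804
head u -0.09610251078509743
```

View pics/p5.png

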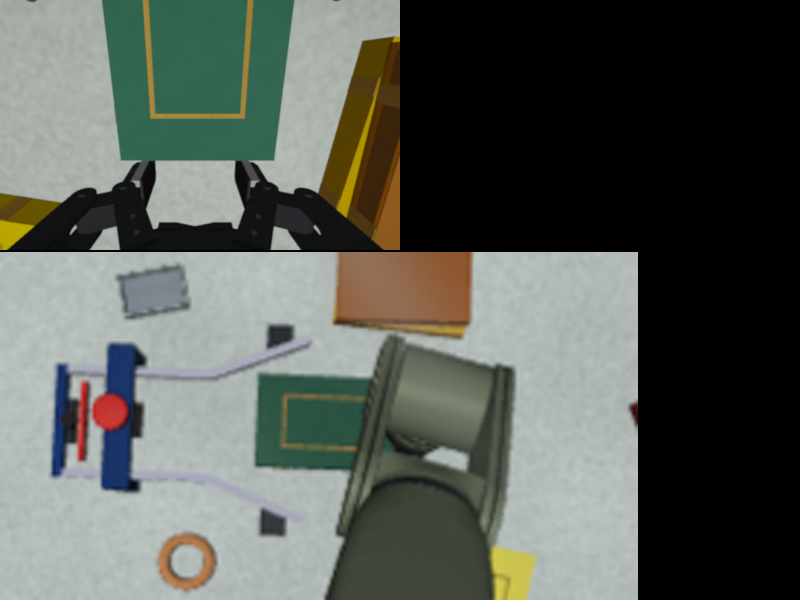

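apply_moves --pt "5 -1 0 0 60" --pt "10 -2 0 0 60" --pt "15 -3 0 0 60" --pt "20 -4 0 0 60" --pt "25 -5 0 0 60"

```text
time: 6.9
tcp_pos: [0.5177, -0.1118, 0.0105]
tcp_rot: [[0.047, 0.999, 0.0], [0.999, -0.047, -0.0], [-0.0, 0.001, -1.0]]
ft_force: [0.8, -2.4, 0.8]
gripper_width: 0.0599
```

apply_moves --pt "3 -1 0 0 60" --pt "6 -2 0 0 60" --pt "9 -2 0 0 60" --pt "12 -2 0 0 60" --pt "15 -2 0 0 60"

```text
time: 7.4
tcp_pos: [0.5163, -0.097, 0.0104]
tcp_rot: [[0.047, 0.999, -0.0], [0.999, -0.047, -0.0], [-0.0, -0.0, -1.0]]
ft_force: [0.1, -3.5, 1.9]
gripper_width: 0.06
```

```bash
python3 look.py p6; python3 bookfit.py
```

```text
7.4 [ 0.51629372 -0.09695542  0.01041094] [ 0.10435076 -3.5494536   1.87103943] jig [-0.22466416 -0.00068173] yawerr -0.03177994829437225
296 331 184 215
n 3 angle deg [28.92618889  2.36338358] width 0.09918520079299002 mid v at head -0.0005090802231517699
head u -0.06645970332705806
```

View pics/p6t.png

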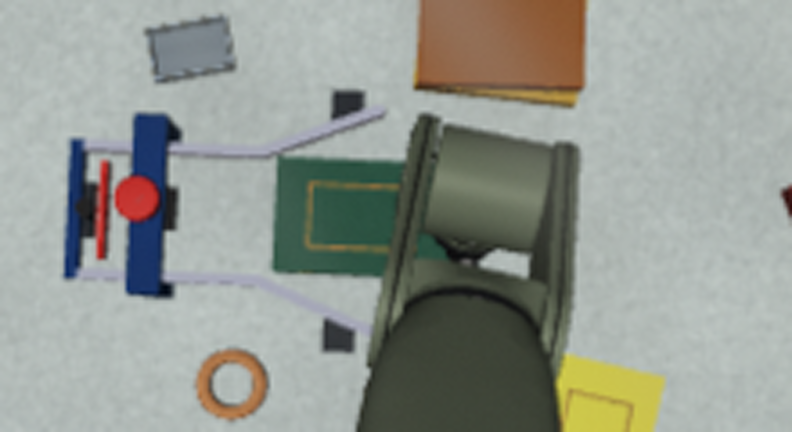

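View pics/p6w.png

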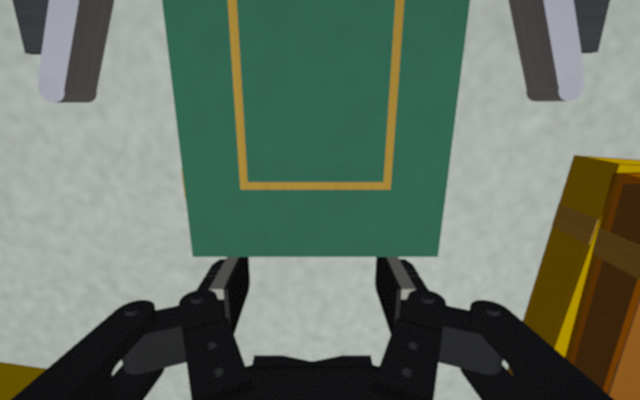

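apply_moves --pt "3 0 0 0 60" --pt "6 0 0 0 60" --pt "9 0 0 0 60" --pt "12 0 0 0 60" --pt "15 0 0 0 60"

```text
time: 8.05
tcp_pos: [0.5167, -0.0818, 0.0102]
tcp_rot: [[0.046, 0.999, -0.001], [0.999, -0.046, -0.0], [-0.0, -0.001, -1.0]]
ft_force: [-0.6, -3.0, 1.9]
gripper_width: 0.0599
```

apply_moves --pt "2 0 0 0 60" --pt "4 0 0 0 60" --pt "6 0 0 0 60" --pt "8 0 0 0 60" --pt "10 0 0 0 60"

```text
time: 8.55
tcp_pos: [0.5174, -0.0718, 0.0102]
tcp_rot: [[0.047, 0.999, -0.0], [0.999, -0.047, 0.0], [0.0, -0.0, -1.0]]
ft_force: [-0.7, -2.1, 0.8]
gripper_width: 0.0601
```

```bash
python3 look.py p7
```

```text
8.55 [ 0.51742224 -0.07182238  0.01022787] [-0.65002166 -2.14423842  0.80691708] jig [-0.19950582 -0.00064704] yawerr -0.046822345144367485
```

View pics/p7t.png

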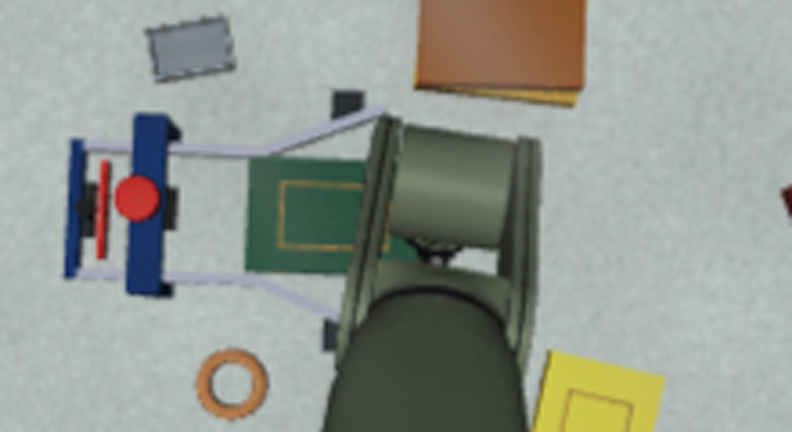

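View pics/p7w.png

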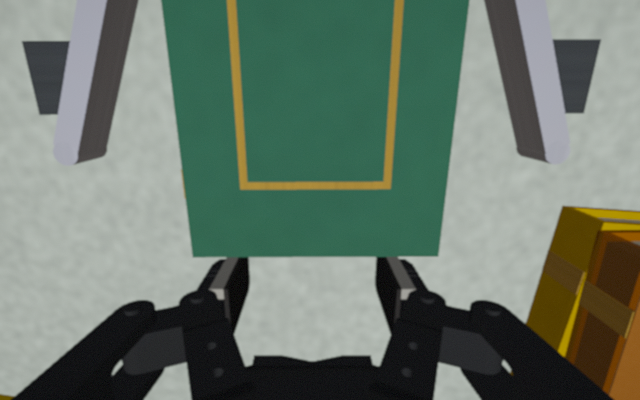

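Head has entered the parallel nest with only sliding friction on the wrist, and both gaps look even. I'll continue, checking force after each call.

apply_moves --pt "3 0 0 0 60" --pt "6 0 0 0 60" --pt "10 0 0 0 60" --pt "14 0 0 0 60" --pt "18 0 0 0 60"

```text
time: 9.15
tcp_pos: [0.5182, -0.0536, 0.0103]
tcp_rot: [[0.047, 0.999, -0.0], [0.999, -0.047, 0.0], [0.0, -0.0, -1.0]]
ft_force: [0.1, -2.4, -1.4]
gripper_width: 0.06
```

apply_moves --pt "4 0 0 0 60" --pt "8 0 0 0 60" --pt "12 0 0 0 60" --pt "16 0 0 0 60" --pt "20 0 0 0 60"

```text
time: 9.65
tcp_pos: [0.5192, -0.0337, 0.0102]
tcp_rot: [[0.047, 0.999, -0.0], [0.999, -0.047, -0.0], [-0.0, -0.0, -1.0]]
ft_force: [-1.4, -1.8, -0.9]
gripper_width: 0.0602
```

apply_moves --pt "4 0 0 0 60" --pt "8 0 0 0 60" --pt "12 0 0 0 60" --pt "16 0 0 0 60" --pt "20 0 0 0 60"

```text
time: 10.15
tcp_pos: [0.5201, -0.0138, 0.0103]
tcp_rot: [[0.047, 0.999, -0.0], [0.999, -0.047, -0.0], [-0.0, -0.0, -1.0]]
ft_force: [-1.8, -1.9, -1.4]
gripper_width: 0.0601
```

apply_moves --pt "4 0 0 0 60" --pt "8 0 0 0 60" --pt "12 0 0 0 60" --pt "16 0 0 0 60" --pt "20 0 0 0 60"

```text
time: 10.65
tcp_pos: [0.521, 0.0062, 0.0103]
tcp_rot: [[0.047, 0.999, -0.0], [0.999, -0.047, -0.0], [-0.0, -0.0, -1.0]]
ft_force: [-1.2, -2.4, -0.7]
gripper_width: 0.0599
```

```bash
python3 look.py p8
```

```text
10.65 [0.52096608 0.00620538 0.01025089] [-1.24992558 -2.38052747 -0.69281936] jig [-0.12139765 -0.00057949] yawerr -0.03855767126165474
```

View pics/p8t.png

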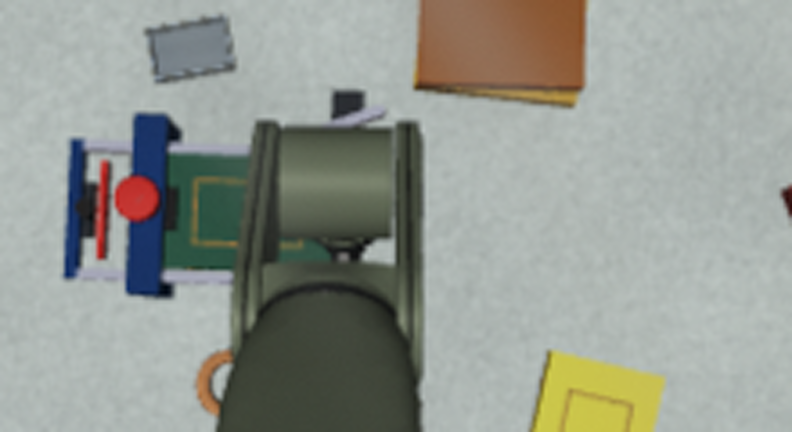

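View pics/p8w.png

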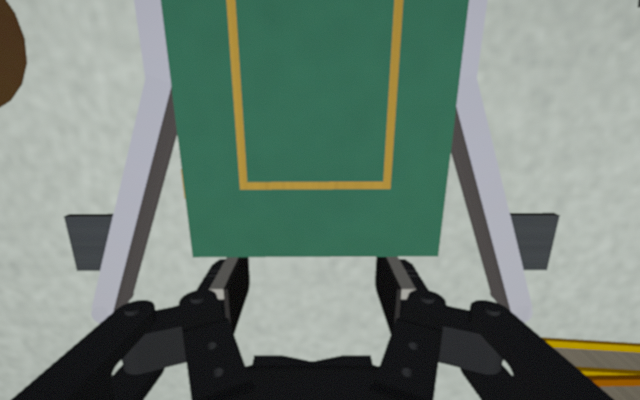

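apply_moves --pt "4 0 0 0 60" --pt "8 0 0 0 60" --pt "12 0 0 0 60" --pt "16 0 0 0 60" --pt "20 0 0 0 60"

```text
time: 11.25
tcp_pos: [0.5223, 0.0261, 0.0104]
tcp_rot: [[0.047, 0.999, 0.0], [0.999, -0.047, -0.0], [-0.0, 0.0, -1.0]]
ft_force: [-0.9, -3.3, 2.0]
gripper_width: 0.06
```

```bash
python3 - <<'E'
from h import *
m=camera_model('top'); im=cv2.imread('pics/top0.png').astype(int)
red=(im[...,2]>120)&(im[...,1]<70)&(im[...,0]<80); red[:180]=0;red[216:]=0;red[:,:240]=0;red[:,252:]=0
ys,xs=np.nonzero(red); print(xs.min(),xs.max(),ys.min(),ys.max())
q=[jig(to_z(m,[[xs[ys==y].max()+.5,y]],.024)[0])[0] for y in range(ys.min()+2,ys.max()-1)]; print(np.round(q,4))
s=r.sense(); print(s['ft_force'], jig(s['tcp_pos']))
E
```

```text
247 249 185 211
[0.099  0.0988 0.0986 0.0985 0.0983 0.0981 0.0979 0.101  0.1009 0.1007
 0.1005 0.1003 0.1002 0.1    0.0998 0.0996 0.0995 0.0993 0.0991 0.0989
 0.0988 0.0986 0.0984]
[-0.8822083  -3.33472008  2.03663204] [-0.10148014 -0.00096201]
```

apply_moves --pt "2 0 0 0 60" --pt "4 0 0 0 60" --pt "6 0 0 0 60" --pt "8 0 0 0 60" --pt "10 0 0 0 60"

```text
time: 11.75
tcp_pos: [0.5227, 0.0359, 0.0104]
tcp_rot: [[0.047, 0.999, 0.0], [0.999, -0.047, -0.0], [-0.0, 0.0, -1.0]]
ft_force: [-0.3, -4.3, 2.7]
gripper_width: 0.0597
```

apply_moves --pt "1 0 0 0 60" --pt "2 0 0 0 60" --pt "3 0 0 0 60" --pt "4 0 0 0 60" --pt "5 0 0 0 60"

```text
time: 12.25
tcp_pos: [0.5229, 0.0409, 0.0103]
tcp_rot: [[0.047, 0.999, 0.0], [0.999, -0.047, -0.0], [-0.0, 0.0, -1.0]]
ft_force: [-0.8, -5.1, 3.1]
gripper_width: 0.06
```

apply_moves --pt "0.6 0 0 0 60" --pt "1.2 0 0 0 60" --pt "1.8 0 0 0 60" --pt "2.4 0 0 0 60" --pt "3 0 0 0 60"

```text
time: 12.75
tcp_pos: [0.523, 0.0439, 0.0103]
tcp_rot: [[0.047, 0.999, 0.0], [0.999, -0.047, -0.0], [-0.0, 0.0, -1.0]]
ft_force: [-0.0, -4.6, 3.3]
gripper_width: 0.0601
```

apply_moves --pt "0.6 0 0 0 60" --pt "1.2 0 0 0 60" --pt "1.8 0 0 0 60" --pt "2.4 0 0 0 60" --pt "3 0 0 0 60"

```text
time: 13.25
tcp_pos: [0.5231, 0.0469, 0.0103]
tcp_rot: [[0.047, 0.999, 0.0], [0.999, -0.047, -0.0], [-0.0, 0.0, -1.0]]
ft_force: [-0.3, -4.1, 3.3]
gripper_width: 0.0599
```

apply_moves --pt "0.6 0 0 0 60" --pt "1.2 0 0 0 60" --pt "1.8 0 0 0 60" --pt "2.4 0 0 0 60" --pt "3 0 0 0 60"

```text
time: 13.75
tcp_pos: [0.5233, 0.0499, 0.0103]
tcp_rot: [[0.047, 0.999, 0.0], [0.999, -0.047, -0.0], [-0.0, 0.0, -1.0]]
ft_force: [-0.3, -4.5, 3.2]
gripper_width: 0.0603
```

apply_moves --pt "0.4 0 0 0 60" --pt "0.8 0 0 0 60" --pt "1.2 0 0 0 60" --pt "1.6 0 0 0 60" --pt "2 0 0 0 60"

```text
time: 14.25
tcp_pos: [0.5233, 0.0519, 0.0103]
tcp_rot: [[0.047, 0.999, -0.0], [0.999, -0.047, -0.0], [-0.0, -0.0, -1.0]]
ft_force: [-0.7, -4.6, 2.4]
gripper_width: 0.0603
```

apply_moves --pt "0.3 0 0 0 60" --pt "0.6 0 0 0 60" --pt "0.9 0 0 0 60" --pt "1.2 0 0 0 60" --pt "1.5 0 0 0 60"

```text
time: 14.75
tcp_pos: [0.5234, 0.0534, 0.0103]
tcp_rot: [[0.047, 0.999, -0.0], [0.999, -0.047, -0.0], [-0.0, -0.0, -1.0]]
ft_force: [-2.1, -4.6, 3.0]
gripper_width: 0.0598
```

apply_moves --pt "0.3 0 0 0 60" --pt "0.6 0 0 0 60" --pt "0.9 0 0 0 60" --pt "1.2 0 0 0 60" --pt "1.5 0 0 0 60"

```text
time: 15.25
tcp_pos: [0.5235, 0.0549, 0.0103]
tcp_rot: [[0.047, 0.999, 0.0], [0.999, -0.047, -0.0], [-0.0, 0.0, -1.0]]
ft_force: [0.0, -4.2, 3.5]
gripper_width: 0.0602
```

apply_moves --pt "0.3 0 0 0 60" --pt "0.6 0 0 0 60" --pt "0.9 0 0 0 60" --pt "1.2 0 0 0 60" --pt "1.5 0 0 0 60"

```text
time: 15.75
tcp_pos: [0.5235, 0.0563, 0.0103]
tcp_rot: [[0.047, 0.999, 0.0], [0.999, -0.047, -0.0], [-0.0, 0.0, -1.0]]
ft_force: [-1.0, -4.3, 3.5]
gripper_width: 0.0598
```

apply_moves --pt "0.3 0 0 0 60" --pt "0.6 0 0 0 60" --pt "0.9 0 0 0 60" --pt "1.2 0 0 0 60" --pt "1.5 0 0 0 60"

```text
time: 16.25
tcp_pos: [0.5236, 0.0578, 0.0103]
tcp_rot: [[0.047, 0.999, -0.0], [0.999, -0.047, -0.0], [-0.0, -0.0, -1.0]]
ft_force: [-1.0, -4.9, 3.3]
gripper_width: 0.0602
```

```bash
python3 look.py p9; python3 - <<'E'
from h import *
im=camera('scene');cv2.imwrite('pics/s9.png',cv2.resize(im[150:270,300:440],None,fx=5,fy=5,interpolation=cv2.INTER_CUBIC))
E
```

```text
16.25 [0.52358948 0.05784097 0.01026796] [-1.01094956 -4.94060699  3.33987025] jig [-0.06969598 -0.00081273] yawerr -0.043338585023508756
```

View pics/p9t.png

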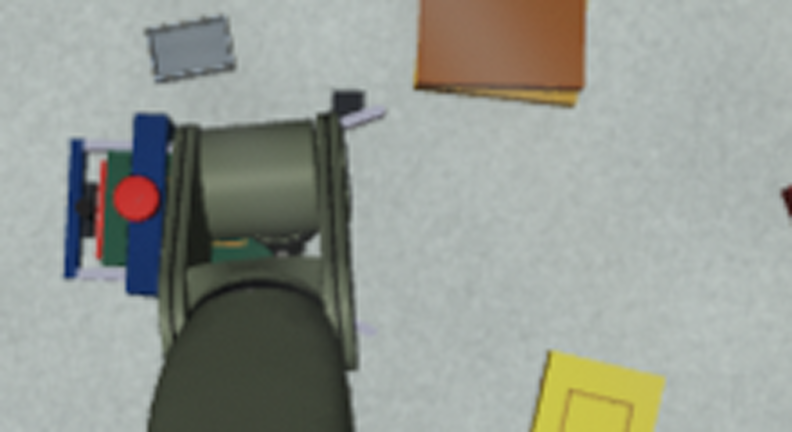

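View pics/s9.png

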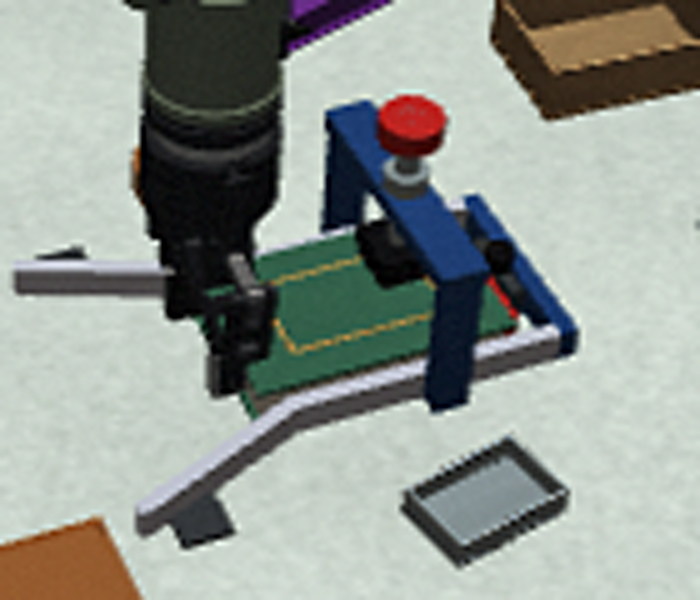

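View pics/p9w.png

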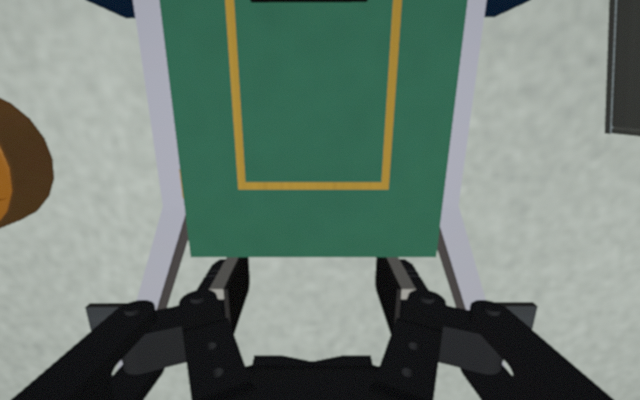

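apply_moves --pt "0.3 0 0 0 60" --pt "0.6 0 0 0 60" --pt "0.9 0 0 0 60" --pt "1.2 0 0 0 60" --pt "1.2 0 0 0 60"

```text
time: 16.9
tcp_pos: [0.5237, 0.0584, 0.0103]
tcp_rot: [[0.046, 0.999, 0.0], [0.999, -0.046, -0.001], [-0.001, 0.0, -1.0]]
ft_force: [-0.1, -8.2, 3.9]
gripper_width: 0.0598
```

apply_moves --pt "0.2 0 0 0 60" --pt "0.4 0 0 0 60" --pt "0.6 0 0 0 60" --pt "0.8 0 0 0 60" --pt "0.8 0 0 0 60"

```text
time: 17.4
tcp_pos: [0.5237, 0.0586, 0.0103]
tcp_rot: [[0.046, 0.999, -0.0], [0.999, -0.046, -0.002], [-0.002, 0.0, -1.0]]
ft_force: [-0.6, -10.1, 3.9]
gripper_width: 0.0604
```

apply_moves --pt "0.2 0 0 0 60" --pt "0.4 0 0 0 60" --pt "0.6 0 0 0 60" --pt "0.8 0 0 0 60" --pt "1.0 0 0 0 60"

```text
time: 17.9
tcp_pos: [0.5238, 0.0589, 0.0103]
tcp_rot: [[0.046, 0.999, -0.0], [0.999, -0.046, -0.003], [-0.003, 0.0, -1.0]]
ft_force: [-0.3, -14.6, 4.1]
gripper_width: 0.0601
```

apply_moves --pt "0 0 0 0 60" --pt "0 0 0 0 60" --pt "0 0 0 0 60" --pt "0 0 0 0 60" --pt "0 0 0 0 60"

```text
time: 18.4
tcp_pos: [0.5238, 0.0589, 0.0103]
tcp_rot: [[0.046, 0.999, -0.0], [0.999, -0.046, -0.003], [-0.003, 0.0, -1.0]]
ft_force: [0.5, -13.9, 4.5]
gripper_width: 0.06
```

Pressed home: about 14 N at the wrist against about 4 N of sliding, so roughly 10 N on the backstop, held for 0.5 s or more. Now I'll back off gently and look.

apply_moves --pt "-0.5 0 0 0 60" --pt "-1 0 0 0 60" --pt "-2 0 0 0 60" --pt "-4 0 0 0 60" --pt "-10 0 0 0 60"

```text
time: 18.9
tcp_pos: [0.5233, 0.0515, 0.0101]
tcp_rot: [[0.047, 0.999, 0.0], [0.999, -0.047, 0.001], [0.001, 0.0, -1.0]]
ft_force: [0.1, -0.5, 0.3]
gripper_width: 0.06
```

apply_moves --pt "-10 0 0 0 60" --pt "-25 0 0 0 60" --pt "-30 0 -40 0 60" --pt "-30 0 -85 0 40" --pt "-30 0 -130 0 0"

```text
time: 19.4
tcp_pos: [0.5213, 0.0197, 0.1414]
tcp_rot: [[0.048, 0.999, -0.001], [0.999, -0.048, 0.0], [-0.0, -0.001, -1.0]]
ft_force: [1.9, -0.4, -0.4]
gripper_width: 0.0316
```

apply_moves --pt "0 0 -40 0 0" --pt "0 0 -60 0 0" --pt "0 0 -60 0 0" --pt "0 0 -60 0 0" --pt "0 0 -60 0 0"

```text
time: 19.9
tcp_pos: [0.5208, 0.0205, 0.1986]
tcp_rot: [[0.048, 0.999, -0.003], [0.999, -0.048, -0.0], [-0.0, -0.003, -1.0]]
ft_force: [-0.3, -0.5, -0.3]
gripper_width: -0.0002
```

```bash
python3 look.py q1; python3 - <<'E'
from h import *
im=camera('scene');cv2.imwrite('pics/s10.png',cv2.resize(im[150:270,300:440],None,fx=5,fy=5,interpolation=cv2.INTER_CUBIC))
m=camera_model('wrist'); print(m)
for d in mark_of('stamp_top','wrist')+mark_of('stamp_top','scene'): print(d)
print(r.sense()['tcp_pos'])
E
```

```text
19.9 [0.52075401 0.02047903 0.19856491] [-0.30251585 -0.49465925 -0.32677446] jig [-0.10714907  0.0002923 ] yawerr -0.07277809234909782
{'fovy': 63.598683420184095, 'cx': 311.976125290414, 'cy': 200.28046449662415, 'eye': array([0.52497411, 0.09551501, 0.34191808]), 'orientation': array([[ 0.99893248,  0.04360987,  0.01523402],
       [-0.04615604,  0.9556589 ,  0.29083619],
       [-0.0018752 , -0.29122886,  0.95665157]])}
{'point': [0.5269, 0.1733, 0.1528], 'score': 0.57}
[0.52153296 0.02085857 0.199337  ]
```

View pics/s10.png

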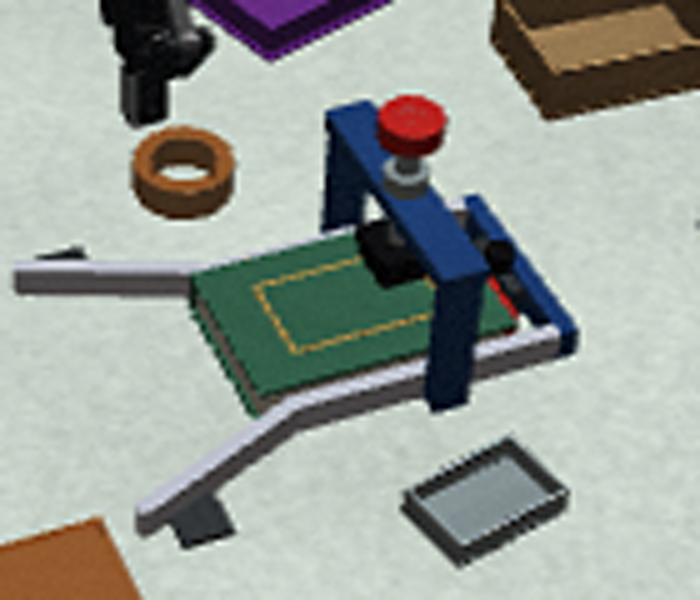

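View pics/q1w.png

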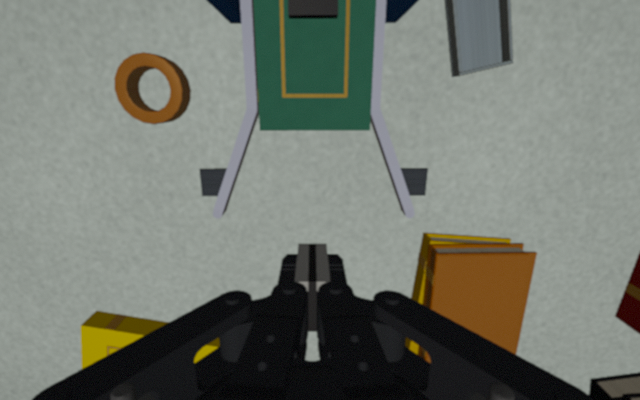

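View pics/q1t.png

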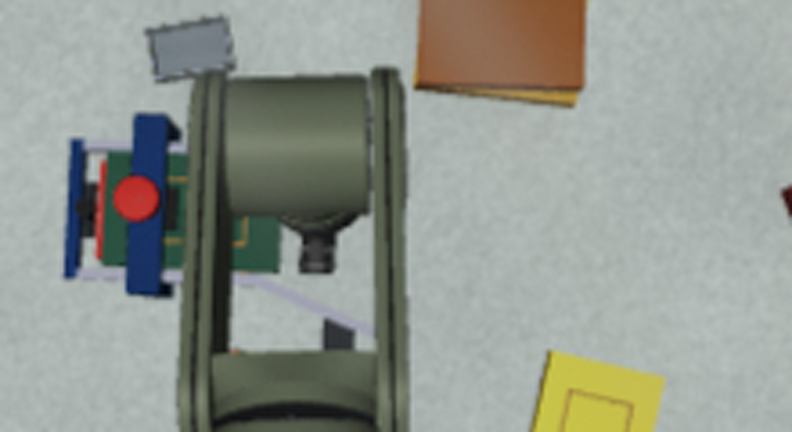

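```bash
python3 - <<'E'
from h import *
for n in('top','scene'):
    m=camera_model(n); im=camera(n); a=im.astype(int)
    k=((a[...,2]>110)&(a[...,1]<75)&(a[...,0]<85)).astype(np.uint8)
    g=[.528,.177,.155]; c=proj(m,g)[0]; mm=np.zeros_like(k); x,y=c.astype(int); mm[y-14:y+15,x-14:x+15]=k[y-14:y+15,x-14:x+15]
    cnt,l,st,ce=cv2.connectedComponentsWithStats(mm); i=1+np.argmax(st[1:,4]); print(n,c,st[i],ce[i],to_z(m,[ce[i]],.155 if n=='top' else .15)[0])
to([.5275,.1765,.199],J[2])
E
```

```text
top [256.86210703 194.604528  ] [252 189  12  12 118] [257.34745763 194.58474576] [0.52805128 0.17557378 0.155     ]
scene [382.22599497 172.2003972 ] [376 169  13   9  88] [381.98863636 173.14772727] [0.5260964  0.17773809 0.15      ]
shift mm [155.7  -1.5   0.8] turn -0.0006 t 20.25 w -7.868834290402628e-06
```

apply_moves --pt "30 -1 0 0 0" --pt "70 -1 0 0 0" --pt "115 -1 0 0 0" --pt "145 -1 0 0 0" --pt "155 -1 0 0 0"

```text
time: 20.75
tcp_pos: [0.5281, 0.1785, 0.2]
tcp_rot: [[0.044, 0.999, 0.0], [0.999, -0.044, 0.001], [0.001, -0.0, -1.0]]
ft_force: [-0.2, -0.0, 0.9]
gripper_width: -0.0001
```

apply_moves --pt "0 0 10 0 0" --pt "0 0 22 0 0" --pt "0 0 30 0 0" --pt "0 0 35 0 0" --pt "0 0 37 0 0"

```text
time: 21.25
tcp_pos: [0.5278, 0.1747, 0.1623]
tcp_rot: [[0.048, 0.999, -0.001], [0.999, -0.048, -0.001], [-0.001, -0.001, -1.0]]
ft_force: [0.9, 0.4, -0.0]
gripper_width: -0.0002
```

```bash
python3 look.py q2; python3 - <<'E'
from h import *
im=camera('scene');cv2.imwrite('pics/s11.png',cv2.resize(im[110:270,290:440],None,fx=5,fy=5,interpolation=cv2.INTER_CUBIC)[:600])
E
```

```text
21.25 [0.52783595 0.17473276 0.16234325] [ 0.85898422  0.39574588 -0.02660969] jig [0.04726714 0.00034981] yawerr -0.12021995835152431
```

View pics/s11.png

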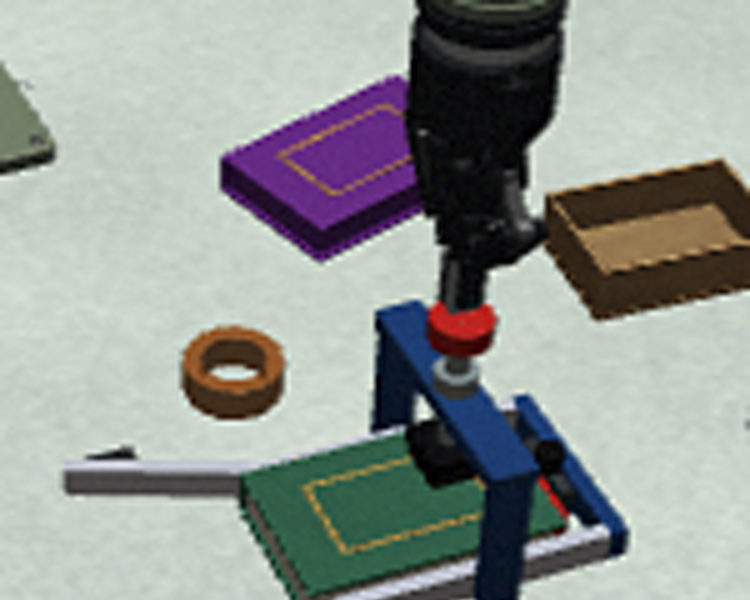

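View pics/q2w.png

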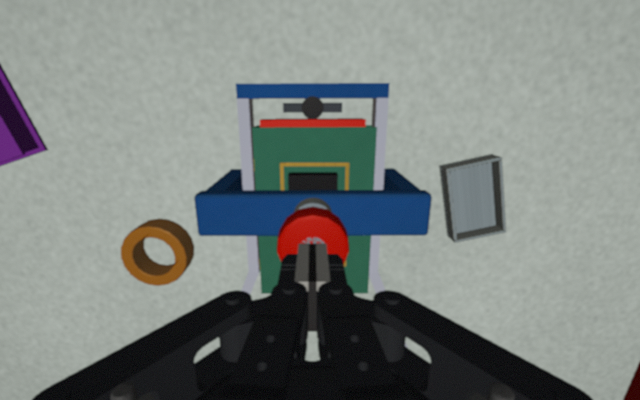

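Fingertips sit over the knob (centre at about px (313,240)), and the book's head touches the red plate (row 125). Pressing down.

apply_moves --pt "1.5 0 2 0 0" --pt "1.5 0 5 0 0" --pt "1.5 0 8 0 0" --pt "1.5 0 11 0 0" --pt "1.5 0 14 0 0"

```text
time: 21.9
tcp_pos: [0.5283, 0.1774, 0.1493]
tcp_rot: [[0.047, 0.999, 0.0], [0.999, -0.047, 0.0], [0.0, 0.0, -1.0]]
ft_force: [-1.0, 1.0, 2.6]
gripper_width: 0.0001
```

apply_moves --pt "0 0 1.5 0 0" --pt "0 0 3 0 0" --pt "0 0 4.5 0 0" --pt "0 0 6 0 0" --pt "0 0 7 0 0"

```text
time: 22.4
tcp_pos: [0.5283, 0.1773, 0.1423]
tcp_rot: [[0.047, 0.999, 0.0], [0.999, -0.047, 0.0], [0.0, 0.0, -1.0]]
ft_force: [0.0, 0.5, 2.9]
gripper_width: 0.0001
```

apply_moves --pt "0 0 0.4 0 0" --pt "0 0 0.8 0 0" --pt "0 0 1.2 0 0" --pt "0 0 1.5 0 0" --pt "0 0 1.5 0 0"

```text
time: 22.9
tcp_pos: [0.5283, 0.1773, 0.1408]
tcp_rot: [[0.047, 0.999, 0.0], [0.999, -0.047, 0.0], [0.0, 0.0, -1.0]]
ft_force: [-0.7, 1.4, 3.5]
gripper_width: -0.0003
```

apply_moves --pt "0 0 0.4 0 0" --pt "0 0 0.8 0 0" --pt "0 0 1.2 0 0" --pt "0 0 1.5 0 0" --pt "0 0 1.5 0 0"

```text
time: 23.4
tcp_pos: [0.5283, 0.1773, 0.1393]
tcp_rot: [[0.047, 0.999, 0.0], [0.999, -0.047, 0.0], [0.0, 0.0, -1.0]]
ft_force: [-1.4, 1.1, 4.6]
gripper_width: -0.0003
```

apply_moves --pt "0 0 0.3 0 0" --pt "0 0 0.6 0 0" --pt "0 0 0.9 0 0" --pt "0 0 1 0 0" --pt "0 0 1 0 0"

```text
time: 23.9
tcp_pos: [0.5283, 0.1773, 0.1383]
tcp_rot: [[0.047, 0.999, 0.0], [0.999, -0.047, 0.0], [0.0, 0.0, -1.0]]
ft_force: [-0.5, 1.9, 3.6]
gripper_width: -0.0001
```

apply_moves --pt "0 0 0.2 0 0" --pt "0 0 0.4 0 0" --pt "0 0 0.6 0 0" --pt "0 0 0.6 0 0" --pt "0 0 0.6 0 0"

```text
time: 24.4
tcp_pos: [0.5283, 0.1773, 0.1381]
tcp_rot: [[0.047, 0.999, 0.0], [0.999, -0.047, 0.0], [0.0, 0.0, -1.0]]
ft_force: [-0.4, 1.3, 6.1]
gripper_width: -0.0003
```

apply_moves --pt "0 0 0.2 0 0" --pt "0 0 0.4 0 0" --pt "0 0 0.6 0 0" --pt "0 0 0.6 0 0" --pt "0 0 0.6 0 0"

```text
time: 24.9
tcp_pos: [0.5283, 0.1773, 0.138]
tcp_rot: [[0.047, 0.999, 0.001], [0.999, -0.047, 0.0], [0.0, 0.001, -1.0]]
ft_force: [-2.0, 1.4, 7.6]
gripper_width: 0.0001
```

apply_moves --pt "0 0 0.1 0 0" --pt "0 0 0.2 0 0" --pt "0 0 0.3 0 0" --pt "0 0 0.4 0 0" --pt "0 0 0.4 0 0"

```text
time: 25.4
tcp_pos: [0.5283, 0.1773, 0.138]
tcp_rot: [[0.047, 0.999, 0.001], [0.999, -0.047, 0.0], [0.0, 0.001, -1.0]]
ft_force: [-2.3, 0.7, 10.8]
gripper_width: -0.0
```

apply_moves --pt "0 0 0.1 0 0" --pt "0 0 0.2 0 0" --pt "0 0 0.3 0 0" --pt "0 0 0.4 0 0" --pt "0 0 0.5 0 0"

```text
time: 25.9
tcp_pos: [0.5284, 0.1773, 0.138]
tcp_rot: [[0.047, 0.999, 0.001], [0.999, -0.047, 0.0], [0.0, 0.001, -1.0]]
ft_force: [-4.5, 0.4, 14.0]
gripper_width: -0.0002
```

apply_moves --pt "0 0 0.1 0 0" --pt "0 0 0.1 0 0" --pt "0 0 0.1 0 0" --pt "0 0 0.1 0 0" --pt "0 0 0.1 0 0"

```text
time: 26.4
tcp_pos: [0.5284, 0.1773, 0.138]
tcp_rot: [[0.047, 0.999, 0.001], [0.999, -0.047, 0.0], [0.0, 0.001, -1.0]]
ft_force: [-3.5, 1.4, 14.5]
gripper_width: 0.0
```

The wrist reads 14–14.5 N. Less about 4 N for the return spring, roughly 10 N bears on the cover, held for 0.5 s or more. One more short hold, then a smooth release.

apply_moves --pt "0 0 0 0 0" --pt "0 0 0 0 0" --pt "0 0 0 0 0" --pt "0 0 -0.5 0 0" --pt "0 0 -1.5 0 0"

```text
time: 26.9
tcp_pos: [0.5283, 0.1773, 0.1382]
tcp_rot: [[0.047, 0.999, 0.001], [0.999, -0.047, 0.0], [0.0, 0.001, -1.0]]
ft_force: [-0.6, 2.4, 3.7]
gripper_width: 0.0
```

apply_moves --pt "0 0 -3 0 0" --pt "0 0 -7 0 0" --pt "0 0 -12 0 0" --pt "0 0 -18 0 0" --pt "0 0 -26 0 0"

```text
time: 27.4
tcp_pos: [0.5275, 0.1766, 0.1633]
tcp_rot: [[0.047, 0.999, -0.002], [0.999, -0.047, -0.002], [-0.002, -0.002, -1.0]]
ft_force: [0.0, -0.8, -0.4]
gripper_width: 0.0
```

apply_moves --pt "0 0 -30 0 0" --pt "-40 0 -60 0 0" --pt "-85 0 -80 0 0" --pt "-130 0 -80 0 0" --pt "-175 0 -80 0 0"

```text
time: 27.9
tcp_pos: [0.5195, 0.0006, 0.2446]
tcp_rot: [[0.046, 0.999, 0.001], [0.999, -0.046, -0.001], [-0.001, 0.001, -1.0]]
ft_force: [0.6, 0.5, 0.0]
gripper_width: -0.0003
```

apply_moves --pt "-40 0 0 0 0" --pt "-80 0 0 0 0" --pt "-90 0 0 0 0" --pt "-90 0 0 0 0" --pt "-90 0 0 0 0"

```text
time: 28.4
tcp_pos: [0.5155, -0.0868, 0.2435]
tcp_rot: [[0.047, 0.999, -0.001], [0.999, -0.047, 0.001], [0.001, -0.001, -1.0]]
ft_force: [0.2, 0.9, 0.5]
gripper_width: -0.0003
```

```bash
python3 look.py z1; python3 - <<'E'
from h import *
im=camera('scene');cv2.imwrite('pics/s12.png',im);cv2.imwrite('pics/s13.png',cv2.resize(im[150:270,300:440],None,fx=5,fy=5,interpolation=cv2.INTER_CUBIC))
E
```

```text
28.4 [ 0.51553081 -0.08675855  0.24350492] [0.20320789 0.91334089 0.52460527] jig [-0.21451346  0.00055181] yawerr -0.044984248527280855
```

View pics/s12.png

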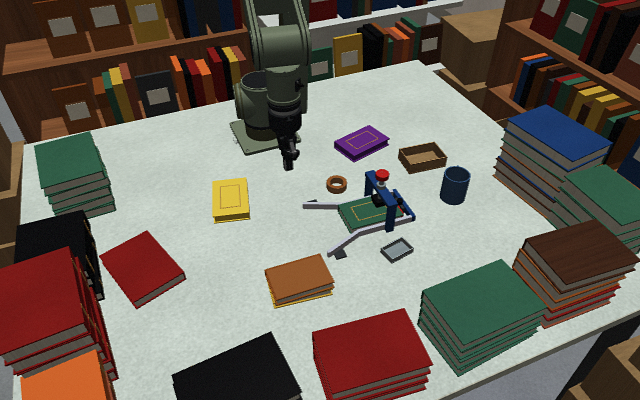

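View pics/s13.png

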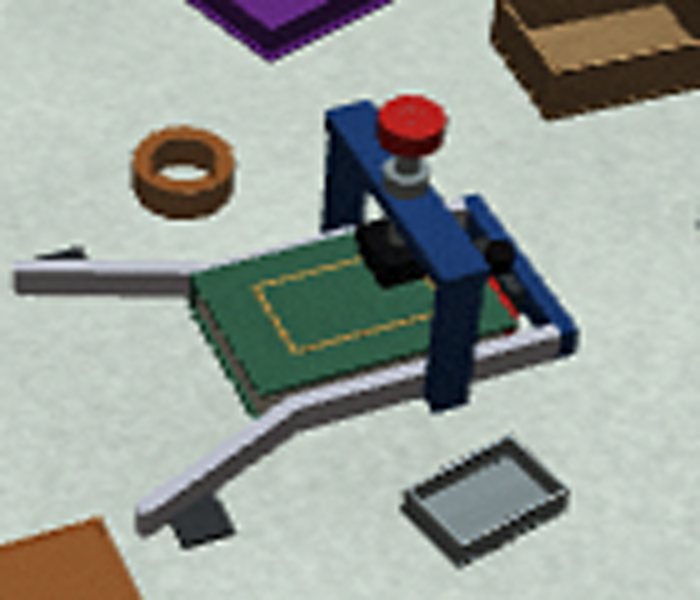

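View pics/z1t.png

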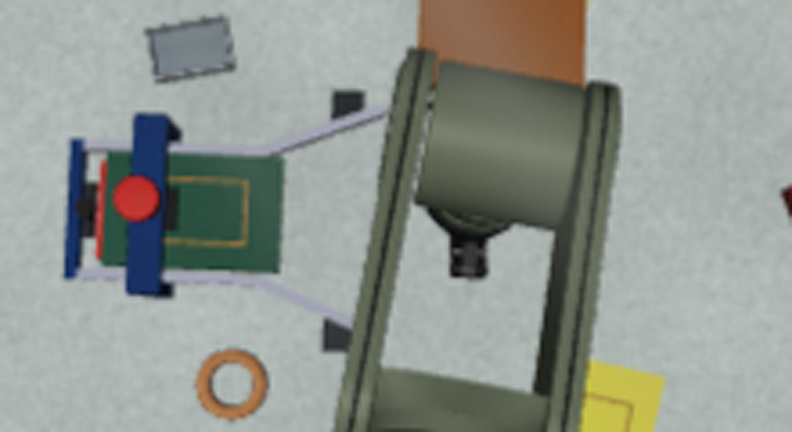

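The stamp is back up, the book is in the nest with its head against the red plate, and nothing else has moved. Handing in.

```bash
python3 -c "
from station import workorder,r
print(workorder.close_job(), r.sense()['time'])"
```

```text
the job is handed in; nothing more can be done
the job is handed in; nothing more can be done
```

The book is centred in the nest against the red backstop, the stamp has been pressed and is back up, and the job was handed in at about 28.6 s.

- **Entering the rails:** I squared the green book with two open fingers on its tail edge, shifted it about 11 mm sideways onto the jig's centreline, and pushed it straight into the rails. It did not jam; the wrist read about 2 to 5 N during the slide.
- **Backstop:** Contact came with the head about 99 mm along the jig's x. The wrist read about 14 N; less the 4 to 5 N that sliding took, that is about 10 N on the backstop, held for about 0.5 s. The spring's 1.1 mm of travel agrees.
- **Stamp:** I pressed the knob 17 mm down, to 14–14.5 N at the wrist. Less about 4 N for the return spring, that is about 10 N on the cover, held for about 0.8 s. There was a side force of up to 4.5 N on the knob during the press, and it was let up gently.

**Last checks:** The final top and scene pictures show the knob up, the head touching the red plate, even gaps to both rails, and the listed things near the jig where they started. The arm is well clear, with the wrist force near zero.

**Disagreements:**
- The slide force rose from about 2.4 to 4.5 N late in the nest, with about 3 N upward on the fingers. I did not find the cause, and it went away when I backed off.
- One automatic reading of the head position, at the entry to the nest, was about 12 mm off. The fingers' position and the picture agreed with each other, so I went by those.

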